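# Open up the desk book rack and shelve the binder

### The arm

A 6-joint arm with a two-finger parallel gripper is mounted at the origin on the work surface. World frame = base frame: x ahead of the robot, y to its left, z up, the work surface at z = 0. Lengths are in m, angles in rad, forces in N, time in s.
With the tool pointing down it reaches from about 0.3 to 0.775 m from the base axis. Payload 14.6 kg.
Tool frame: the origin (TCP) lies between the finger pads; the fingertips stand 8 mm ahead of it and the grasp point (between the pads) lies 11 mm behind it; x points along the fingers, y is the direction in which the jaws open and shut, and the axes are right-handed (so a half turn about x gives the same grasp; the last joint's range is limited). The gripper opens to 94 mm and grips with 3 to 60 N. Pads are 16 mm wide; open, the fingers measure 119 mm over their backs; the gripper's body (75 mm by 177 mm) begins 78 mm behind the grasp point.
Start: joints at [1.222, 0.3, 1.521, -0, 1.321, -0.067], TCP at [0.153, 0.528, 0.213] pointing down, gripper open.
Joint ranges: [-3.03, 3.03], [-0.79, 2.21], [0.23, 2.52], [-1.04, 4.18], [0, 3.07], [-2.55, 2.55]. Speed limits (rad/s): [2.22, 2.22, 2.57, 3.14, 3.14, 3.14].

### API

Orientations are given as [roll, pitch, yaw] about the fixed x, y, z axes, in that order (R = Rz(yaw) Ry(pitch) Rx(roll)).
In Python, from station import ctrl gives the robot as it stands.
- The arm moves only by the shell command python3 -m creep 'ROWS' [FORCE]. ROWS is a JSON object of lists of equal length, an entry for each row: "hand": the closure, from -1 (fully open) to 1 (shut); "slide": the shift along the tool's x, y, z in m, a list of three; "spin": the turn about the tool's x in degrees. A call has 1 to 12 rows; each row is the pose to reach, as a shift and turn from the pose commanded when the call began, along the tool's axes at that moment; what a row does not reach only later rows make up. A row lasts 1/12 s, in which the tool goes at most 41.7 mm and 7.16 degrees, less where a joint would pass 70% of its speed; a pose out of reach is approached as far as the arm can. A call with a gripper value outside its range is refused whole. The fingers move at their own pace and stop on an object; FORCE is the grip in N (left out, the last holds). Time passes only in rows, so rows that repeat a pose let the fingers close. It gives the time, the measured TCP pose, the force and the opening at its end, in the units of the state.
- ctrl.get_obs(): the state, without advancing time (a new reading comes with each control period).
- ctrl.camera(name): name is "scene" or "top" or "wrist"; returns the picture (420x560x3 uint8, red, green, blue); there is no depth.
- ctrl.calibration(name): a dict with "K" (3x3 intrinsics, pixels), "R" (3x3) and "t" (3): a world point X has camera coordinates R X + t. Camera axes: x right, y down, z forward; pixel columns grow to the right and rows downward; lengths in m; the calibration is good to about 2 mm. A picture is of the moment at which its call begins: read the wrist's pose just before it. calibration takes no time and is no camera call; for the wrist camera it gives the pose at the moment of the call.
- ctrl.hand_in(): hands the job in, once; it reports no verdict.
The state is a dict: "time_s": time; "qpos": joint angles; "joint_vel": joint speeds; "tau": joint torques, N m; "ee_pos": TCP position; "eef_rot": TCP orientation; "force": force on the tool from outside, world axes, zero at the start; "moment": the same for the moment, N m; "grip_width": finger opening in m.
Only numpy, scipy, OpenCV 4.12 (cv2) and the standard library are available. Lean on these libraries where they do the work, as an engineer would, in place of code of your own. Each camera call takes 0.05 s, during which the arm holds its last target.

### The job

The small book rack on the desk has been left half drawn out, with its brass button caught under the tube: pull the yellow end outwards until the button pops up through the next hole, and keep a gentle outward tug on it for a moment to prove that it has caught, without straining the button. Then stand the blue binder upright on the desk in the gap beside the books, squarely in line with them, setting it down gently. Leave the mug, the jar and the calculator alone.

Things in the scene. Friction and masses are not known exactly. Their poses are not given: they have to be found in the camera images.
- rack: Book rack fixed to the desk. Origin: on the desk, at the middle of the outer face of the last (blue) book, where the gap begins. +y points across the gap to the yellow sliding end (pulling-out direction), z up. Books: x -65 to 65 mm, y -114 to 0, up to 89 mm high; dark end plate 150 mm wide, 100 mm high at y -120 to -114.
- tube (a point): Point fixed to the rack (axes as the rack's), at rack x 90, y -55, z 30 mm, on top of the square aluminium outer tube, which lies along rack y on the far side of the books: 26 mm wide, top 30 mm above the desk, top wall 3 mm, end within 14 mm of rack y = 6 mm, two 13 mm round holes in its top 60 mm apart. The steel inner tube of the yellow end slides in it.
- slider (a joint): Metres the yellow end is drawn out along rack +y, 0 (in) to 0.090 (stop). Starts at 0.012 to 0.024, between the holes. The next hole comes at 0.040 to 0.068, differing each time: feel for it. Sliding friction 3 to 5 N. Once popped, the button has about 2 mm play either way; pulling on then loads it. Clear gap from books to yellow plate = 0.018 + this value.
- pull_tab (a point): Middle of the top edge of the yellow pull tab, 128 mm above the desk: an upright tab 45 mm wide (rack x), 12 mm thick (rack y), standing free from z 99 to 128 mm over the middle of the yellow end plate (6 mm thick, 150 mm wide, z 4 to 99 mm). Tab and plate are flush on the side facing the books. Axes as the rack's.
- plate_face (a point): Point at desk height on the inner face (facing the books) of the yellow plate, at its middle (rack x = 0). Axes as the rack's; the gap lies on its -y side.
- button: Round brass button, 9 mm across, on the inner tube, sprung upwards (about 3.5 N). Origin: centre of its top face, at rack x 90 mm, rack y = slider value - 65 mm; caught under the tube's top wall (z 27 mm) at first. Once popped, prove it: an outward tug of 15 to 25 N on the yellow end, kept half a second (over 8 N on the button for 0.2 s). It must never carry over 30 N.
- button_out (a joint): How far the button has risen, in m: about 0 while caught under the tube's wall, 0.008 when popped fully through the hole (then 5 mm proud of the tube).
- binder: Blue closed binder standing upright on the desk, 130 mm deep (x), 44 mm thick (y), 170 mm high, 0.35 to 0.6 kg, rigid. Origin: centre of its underside. Spine with a blank label on its -x side; z up. To be grasped across its thickness near the top.
- table: The desk; its top is at z = 0.
- mug: White mug, 80 mm across, 95 mm high, with handle; origin at the centre of its underside. To be left alone.
- jar: Amber jar with a green lid, 70 mm across, 85 mm high; origin at the centre of its underside. To be left alone.
- calculator: Black desk calculator, 150 x 100 mm, 22 mm high; origin at the centre of its underside. To be left alone.

How it is judged:
By the outcome, as a careful person would: the job done as asked, in the order asked, and still so for the second after the job is handed in, with the robot touching nothing.
It also fails if it takes over 67 s, if anything falls off the work surface, if the arm or the gripper's body presses on something with over 40 N, if the wrist force passes 120 N, or if a joint passes its speed limit or range.

## Working session

There is one attempt and no reset: what is moved stays moved. The work goes in short steps, Python scripts to look and compute and a shell command to move; the robot and the scene stay as the last step left them, time stands still between calls to the robot, and variables do not carry over. Pictures are saved under pics/ and viewed, and the job is handed in when it is done.

```bash
ls; mkdir -p pics; python3 - <<'E'
from station import ctrl
import cv2
o=ctrl.get_obs()
print({k:(o[k]) for k in o})
for n in ["scene","top","wrist"]:
    c=ctrl.calibration(n); print(n,c)
    im=ctrl.camera(n); cv2.imwrite(f"pics/{n}0.png",im[:,:,::-1])
E
```

```text
pics
{'time_s': 0.0, 'qpos': array([ 1.22239607e+00,  3.00499827e-01,  1.52157843e+00, -1.69328092e-05,
        1.32067154e+00, -6.66423472e-02]), 'joint_vel': array([-0.00167692, -0.00053607,  0.00016589,  0.00143895,  0.00129602,
        0.00012694]), 'tau': array([-7.05341081e-04, -5.31821716e+01, -3.52705014e+01,  7.07658450e-02,
        2.47379526e-02, -7.44307886e-05]), 'ee_pos': array([0.15286978, 0.52807236, 0.21287168]), 'eef_rot': array([-1.62326583,  1.56963907, -1.90501954]), 'force': array([ 0.15262774,  0.92530421, -0.30706408]), 'moment': array([-0.00135229, -0.02064556, -0.04189852]), 'grip_width': 0.09431535842818353}
scene {'K': array([[404.20667575,   0.        , 281.61245908],
       [  0.        , 404.20667575, 206.51770693],
       [  0.        ,   0.        ,   1.        ]]), 'R': array([[-0.85031741,  0.52623304, -0.00625169],
       [ 0.46387934,  0.7438466 , -0.48115299],
       [-0.2485483 , -0.4120328 , -0.87661435]]), 't': array([ 0.44106065, -0.25667969,  1.12269295])}
top {'K': array([[541.38127305,   0.        , 276.54139574],
       [  0.        , 541.38127305, 198.90167681],
       [  0.        ,   0.        ,   1.        ]]), 'R': array([[-0.00871837, -0.99981945,  0.01688378],
       [-0.99194726,  0.00651381, -0.12648398],
       [ 0.12635116, -0.01785055, -0.99182495]]), 't': array([0.03153517, 0.56177321, 1.15355415])}
wrist {'K': array([[351.73850046,   0.        , 274.79208532],
       [  0.        , 351.73850046, 206.5862784 ],
       [  0.        ,   0.        ,   1.        ]]), 'R': array([[ 2.78584248e-01,  9.60411661e-01, -5.07912319e-04],
       [ 9.23594729e-01, -2.67759752e-01,  2.74367439e-01],
       [ 2.63369690e-01, -7.69035520e-02, -9.61624797e-01]]), 't': array([-0.54952012, -0.02860377,  0.39213223])}
```

View pics/scene0.png

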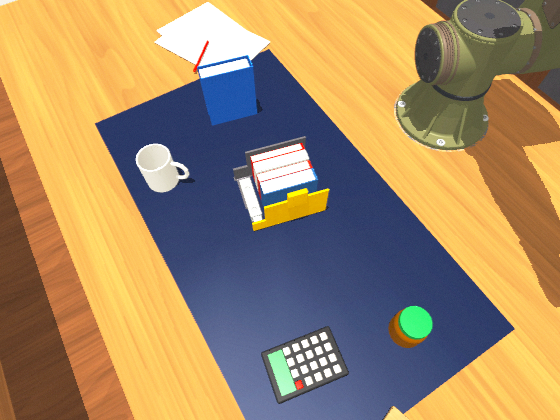

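View pics/top0.png

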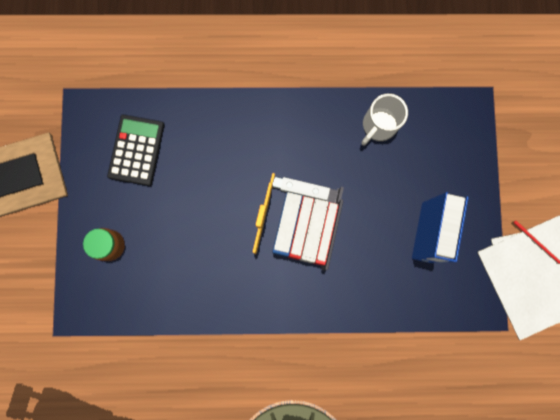

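View pics/wrist0.png

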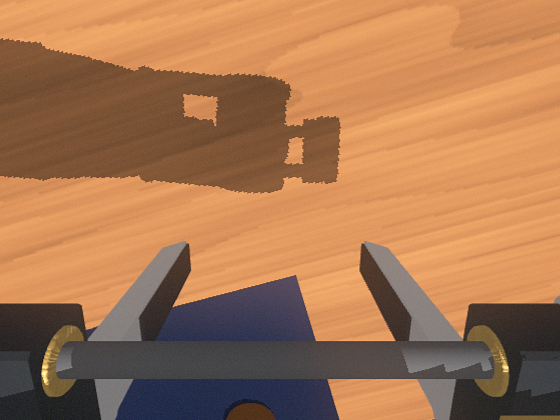

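```bash
python3 - <<'E'
import cv2
t=cv2.imread("pics/top0.png"); s=cv2.imread("pics/scene0.png")
cv2.imwrite("pics/t_rack.png",cv2.resize(t[160:280,240:360],None,fx=5,fy=5,interpolation=cv2.INTER_CUBIC))
cv2.imwrite("pics/t_bind.png",cv2.resize(t[180:280,400:480],None,fx=6,fy=6,interpolation=cv2.INTER_CUBIC))
cv2.imwrite("pics/s_rack.png",cv2.resize(s[130:240,225:340],None,fx=5,fy=5,interpolation=cv2.INTER_CUBIC))
cv2.imwrite("pics/s_bind.png",cv2.resize(s[50:130,190:270],None,fx=6,fy=6,interpolation=cv2.INTER_CUBIC))
E
```

```text
(no output)
```

View pics/t_rack.png

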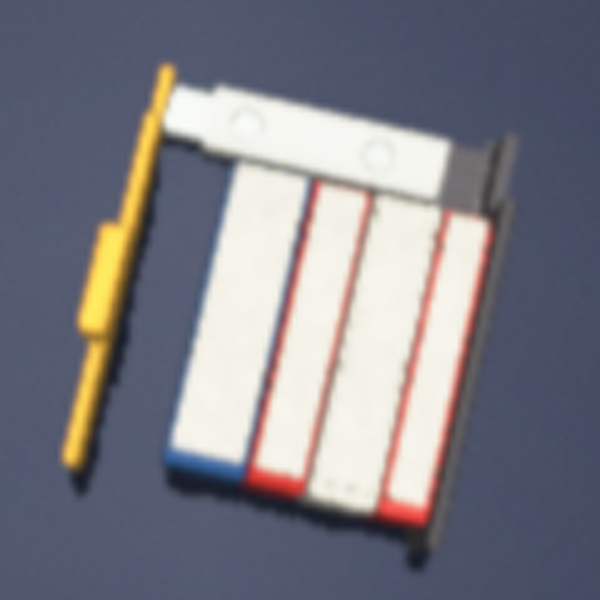

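View pics/s_rack.png

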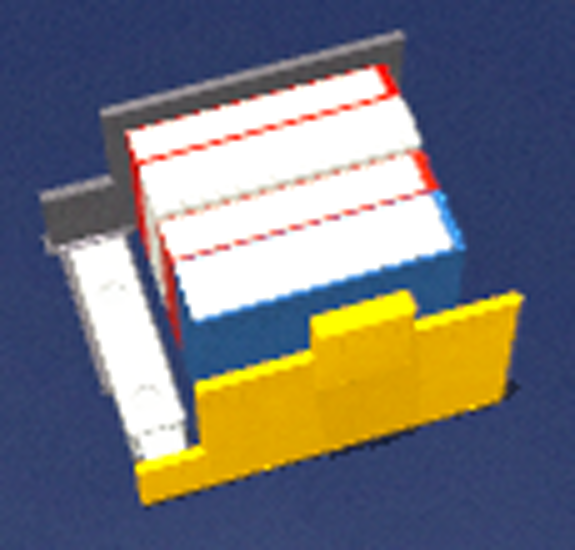

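View pics/t_bind.png

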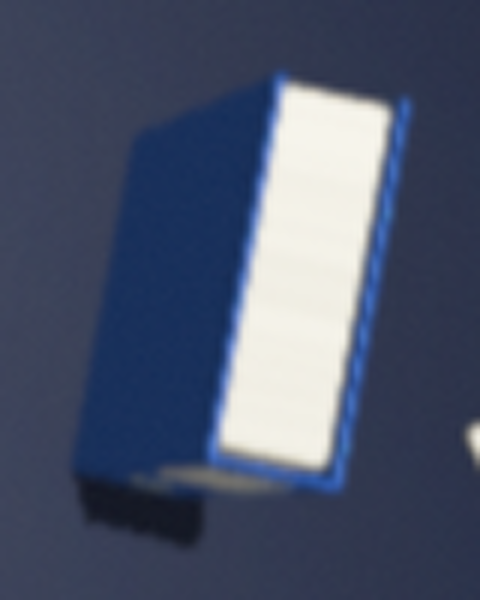

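View pics/s_bind.png

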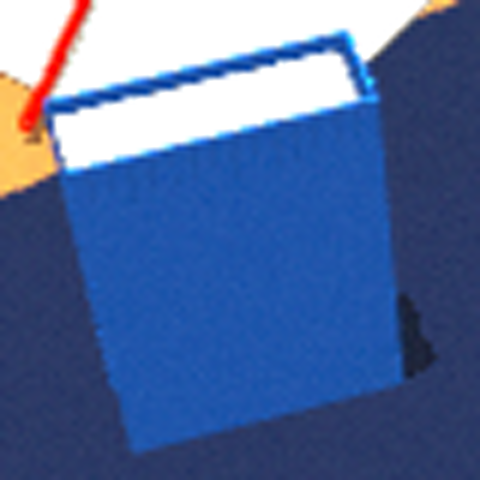

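```bash
cat > h.py <<'E'
import numpy as np,cv2,json
from scipy.optimize import least_squares
from station import ctrl
def proj(c,X):
    X=np.atleast_2d(X); P=X@c["R"].T+c["t"]; p=P@c["K"].T; return p[:,:2]/p[:,2:]
def tf(p,X):
    x,y,a=p; X=np.atleast_2d(np.array(X,float)); c,s=np.cos(a),np.sin(a)
    return np.c_[c*X[:,0]-s*X[:,1]+x, s*X[:,0]+c*X[:,1]+y, X[:,2]]
E
cat > fit.py <<'E'
from h import *
T=ctrl.calibration("top");S=ctrl.calibration("scene")
def un(l,f,o): return (np.array(l,float)+.5)/f-.5+np.array(o)
# rack: (X(mm) , slider-flag), pixel
sr=[((75,-120,100,0),(103,108)),((-75,-120,100,0),(404,35)),((65,0,89,0),(192,320)),((-65,0,89,0),(465,248)),
 ((-75,18,99,1),(523,293)),((-75,24,4,1),(503,403)),((22.5,18,128,1),(310,316)),((-22.5,18,128,1),(411,291)),((75,24,99,1),(197,385))]
tr=[((75,-120,100,0),(512,200)),((-75,-120,100,0),(437,545)),((65,0,89,0),(237,165)),((-65,0,89,0),(168,460)),
 ((22.5,30,128,1),(105,222)),((22.5,18,128,1),(127,225)),((-22.5,30,128,1),(80,332)),((-22.5,18,128,1),(104,338)),((-75,24,99,1),(62,465)),((-75,18,99,1),(82,467))]
def rX(l,q):
    A=np.array([a for a,_ in l],float); X=A[:,:3]/1000; X[:,1]+=A[:,3]*q[3]; return tf(q[:3],X)
us=un([b for _,b in sr],5,(225,130)); ut=un([b for _,b in tr],5,(240,160))
def res(q): return np.r_[(proj(S,rX(sr,q))-us).ravel(),(proj(T,rX(tr,q))-ut).ravel()]
r=least_squares(res,[.45,0,-.2,.02],loss='soft_l1',x_scale=[.1,.1,.1,.01])
print("rack",r.x,np.degrees(r.x[2])); print(np.round(r.fun.reshape(-1,2),1).tolist())
sb=[((65,-22,170),(48,105)),((-65,-22,170),(347,33)),((-65,22,170),(378,98)),((65,22,170),(68,172)),((65,22,0),(135,452)),((-65,22,0),(403,380))]
tb=[((65,22,170),(278,75)),((65,-22,170),(408,98)),((-65,22,170),(210,460)),((-65,-22,170),(340,490)),((-65,22,0),(78,475)),((65,22,0),(137,135))]
us2=un([b for _,b in sb],6,(190,50)); ut2=un([b for _,b in tb],6,(400,180))
f=lambda l,q: tf(q,np.array([a for a,_ in l])/1000)
res2=lambda q: np.r_[(proj(S,f(sb,q))-us2).ravel(),(proj(T,f(tb,q))-ut2).ravel()]
b=least_squares(res2,[.4,-.3,-.2],loss='soft_l1')
print("binder",b.x,np.degrees(b.x[2])); print(np.round(b.fun.reshape(-1,2),1).tolist())
# each camera alone
for nm,sl in (("scene",slice(0,18)),("top",slice(18,None))):
    print(nm,least_squares(lambda q:res(q)[sl],r.x,loss='soft_l1',x_scale=[.1,.1,.1,.01]).x)
for nm,sl in (("scene",slice(0,12)),("top",slice(12,None))):
    print(nm,least_squares(lambda q:res2(q)[sl],b.x,loss='soft_l1').x)
json.dump({"rack":r.x.tolist(),"binder":b.x.tolist()},open("fit.json","w"))
from scipy.spatial.transform import Rotation as Ro
o=ctrl.get_obs(); print(np.round(Ro.from_euler('xyz',o['eef_rot']).as_matrix(),3))
print("pulltab",tf(r.x[:3],[[0,.024+r.x[3],.128]]))
E
python3 fit.py
```

```text
rack [ 0.50779468  0.02475054 -0.2424306   0.01461699] -13.89025019783153
[[-0.7, -0.6], [-0.2, -1.8], [0.6, 0.4], [0.8, -0.5], [-1.0, -1.3], [0.1, -0.7], [-0.2, -0.9], [-0.4, -1.5], [0.0, 0.9], [1.0, -0.2], [0.1, 1.6], [-1.5, -1.2], [-2.1, 0.3], [-0.7, -0.2], [0.7, 0.6], [-1.0, -0.5], [0.0, -0.3], [-0.3, -0.5], [-1.4, -0.2]]
binder [ 0.48893803 -0.30932547 -0.21941626] -12.571625716855836
[[-1.4, -1.3], [0.1, -1.8], [0.2, -0.7], [-0.5, -0.1], [-0.3, 0.3], [0.2, 0.2], [-0.2, -0.5], [0.2, 0.4], [-0.3, 0.5], [0.4, 0.4], [-1.5, -0.4], [-1.2, -0.0]]
scene [ 0.50844175  0.0257472  -0.25215891  0.01566175]
top [ 0.50760745  0.02358001 -0.23450924  0.01496621]
scene [ 0.48914649 -0.30757191 -0.22073423]
top [ 0.48908995 -0.3099581  -0.21871638]
[[-0.     0.278  0.961]
 [-0.001  0.961 -0.278]
 [-1.    -0.001 -0.   ]]
pulltab [[0.51706519 0.06223827 0.128     ]]
```

```bash
python3 -m creep '{"hand":[-1,-1,-1,-1,-1,-1,-1,-1,-1,-1,-1,-1],"slide":[[0,-0.020,0.028],[0,-0.043,0.060],[0,-0.065,0.090],[0,-0.087,0.120],[0,-0.109,0.150],[0,-0.130,0.180],[0,-0.152,0.210],[0,-0.174,0.240],[0,-0.195,0.270],[0,-0.217,0.300],[0,-0.239,0.330],[0,-0.260,0.360]],"spin":[-0.2,-0.4,-0.6,-0.8,-1,-1.2,-1.4,-1.6,-1.8,-2,-2.2,-2.2]}' 40
```

```text
time_s: 1.15
ee_pos: [0.4272, 0.1767, 0.2135]
eef_rot: [1.014, 1.571, 0.771]
force: [1.2, 1.2, -0.9]
grip_width: 0.0939
```

```bash
cat > go.py <<'E'
# usage: go.py x y z yaw_deg(of rack-like frame: tool z axis direction) -> shift in tool axes
from h import *; import sys
from scipy.spatial.transform import Rotation as Ro
o=ctrl.get_obs(); M=Ro.from_euler('xyz',o['eef_rot']).as_matrix()
def to(t,yaw=None):
    d=M.T@(np.array(t)-o['ee_pos']); cur=np.degrees(np.arctan2(M[1,2],M[0,2]))
    print("t",round(o['time_s'],2),"pos",np.round(o['ee_pos'],4),"yaw",round(cur,2),"toolx",np.round(M[:,0],3),"F",np.round(o['force'],1),"w",round(o['grip_width'],4))
    print("slide",np.round(d,4), "spin", None if yaw is None else round(cur-yaw,2))
if __name__=="__main__":
    a=list(map(float,sys.argv[1:])); to(a[:3],a[3] if len(a)>3 else None)
E
python3 go.py .517 .0622 .213 -13.9
```

```text
t 1.15 pos [0.4272 0.1767 0.2135] yaw -13.94 toolx [ 0.  0. -1.] F [ 1.2  1.2 -0.9] w 0.0939
slide [ 0.0005 -0.0894  0.1148] spin -0.04
```

```bash
python3 -m creep '{"hand":[-1,-1,-1,-1,-1,-1,-1,-1],"slide":[[0,-0.022,0.030],[0,-0.044,0.060],[0,-0.065,0.085],[0,-0.080,0.105],[0,-0.086,0.114],[0,-0.0885,0.1165],[0,-0.0885,0.1165],[0,-0.0885,0.1165]],"spin":[0,0,0,0,0,0,0,0]}' && python3 go.py .517 .0622 .213 -13.9; python3 - <<'E'
from h import *
W=ctrl.calibration("wrist");wi=ctrl.camera("wrist")
import pickle;pickle.dump(W,open("w1.pkl","wb"))
cv2.imwrite("pics/w1.png",wi[:,:,::-1]);cv2.imwrite("pics/t1.png",ctrl.camera("top")[:,:,::-1])
E
```

```text
time_s: 1.82
ee_pos: [0.5176, 0.0654, 0.2134]
eef_rot: [2.967, 1.57, 2.724]
force: [0.3, -0.0, 0.5]
grip_width: 0.0936
t 1.82 pos [0.5176 0.0654 0.2134] yaw -13.91 toolx [-0.  0. -1.] F [ 0.3 -0.   0.5] w 0.0936
slide [ 0.0004 -0.0032  0.0002] spin -0.01
```

View pics/w1.png

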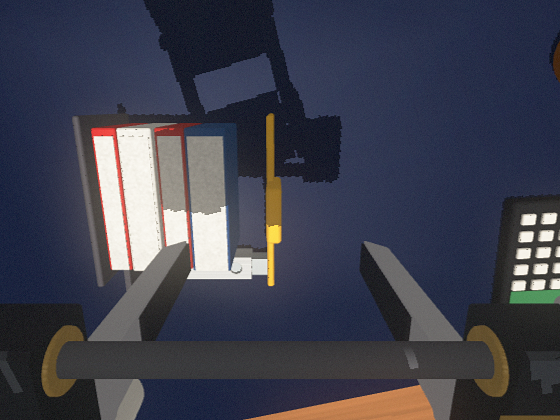

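```bash
python3 - <<'E'
import cv2
t=cv2.imread("pics/w1.png")
cv2.imwrite("pics/w1c.png",cv2.resize(t[100:300,60:300],None,fx=3,fy=3,interpolation=cv2.INTER_CUBIC))
E
```

```text
(no output)
```

View pics/w1c.png

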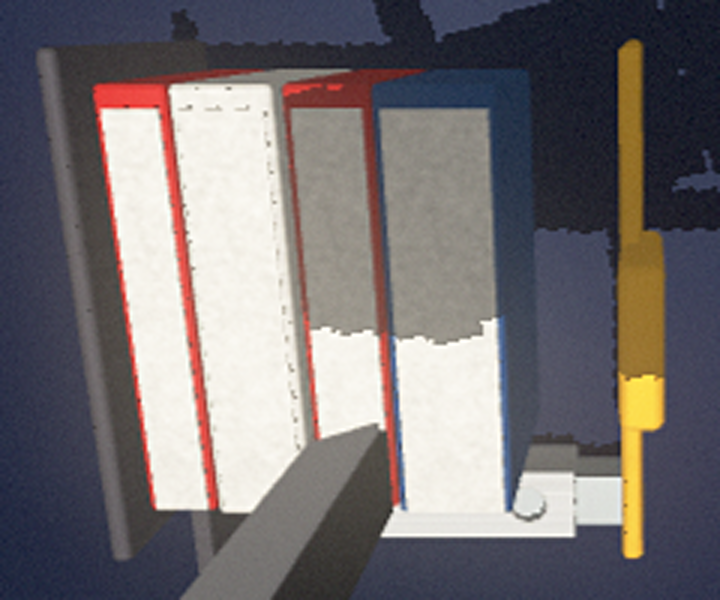

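```bash
cat > fit2.py <<'E'
from fit import *
import pickle
W=pickle.load(open("w1.pkl","rb"))
wr=[((-22.5,30,128,1),(663,265)),((22.5,30,128,1),(664,429)),((-22.5,18,128,1),(619,265)),((22.5,18,128,1),(620,429)),
((-75,18,99,1),(619,45)),((75,18,99,1),(622,556)),((75,24,99,1),(643,556)),((65,0,89,0),(510,510)),((-75,-120,100,0),(40,50)),((75,-120,100,0),(114,558))]
uw=un([b for _,b in wr],3,(60,100))
rw=lambda q:(proj(W,rX(wr,q))-uw).ravel()
a=least_squares(rw,r.x,loss='soft_l1',x_scale=[.1,.1,.1,.01]); print("wrist only",a.x,np.round(a.fun.reshape(-1,2),1).tolist())
a=least_squares(lambda q:np.r_[rw(q),res(q)],r.x,loss='soft_l1',x_scale=[.1,.1,.1,.01]); print("all",a.x)
print("tab centre",tf(a.x[:3],[[0,.024+a.x[3],.128]]))
E
python3 fit2.py | tail -4
```

```text
pulltab [[0.51706519 0.06223827 0.128     ]]
wrist only [ 0.50908595  0.02678539 -0.24354132  0.01449482] [[0.9, -0.7], [0.3, 0.8], [-0.5, -0.7], [-0.4, 0.8], [0.0, -0.7], [0.1, 0.6], [-0.3, 0.6], [2.4, 0.9], [-1.6, -2.4], [0.1, 0.5]]
all [ 0.50870813  0.02589824 -0.24112528  0.01517888]
tab centre [[0.51806387 0.06394367 0.128     ]]
```

```bash
python3 -m creep '{"hand":[-1,-1,-1,-1,-1,-1,0,1,1,1,1,1],"slide":[[0.025,-0.001,0],[0.055,-0.001,0],[0.080,-0.001,0],[0.095,-0.001,0],[0.101,-0.001,0],[0.101,-0.001,0],[0.101,-0.001,0],[0.101,-0.001,0],[0.101,-0.001,0],[0.101,-0.001,0],[0.101,-0.001,0],[0.101,-0.001,0]],"spin":[0,0,0,0,0,0,0,0,0,0,0,0]}' 40 && python3 go.py .518 .064 .112 -13.8
```

```text
time_s: 2.92
ee_pos: [0.5181, 0.0635, 0.1128]
eef_rot: [0.219, 1.57, -0.024]
force: [0.7, -0.6, 0.1]
grip_width: 0.0576
t 2.92 pos [0.5181 0.0635 0.1128] yaw -13.95 toolx [ 0.001 -0.    -1.   ] F [ 0.7 -0.6  0.1] w 0.0576
slide [ 0.0008  0.0005 -0.0002] spin -0.15
```

```bash
python3 -m creep '{"hand":[1,1,1,1,1,1,1,1,1,1,1,1],"slide":[[0,0,0],[0,0,0],[0,0,0],[0,0,0],[0,0,0],[0,0,0],[0,0,0],[0,0,0],[0,0,0],[0,0,0],[0,0,0],[0,0,0]],"spin":[0,0,0,0,0,0,0,0,0,0,0,0]}' && python3 go.py .518 .064 .112 -13.8
```

```text
time_s: 3.92
ee_pos: [0.518, 0.0636, 0.1124]
eef_rot: [1.798, 1.571, 1.555]
force: [0.8, 1.2, -0.1]
grip_width: 0.0119
t 3.92 pos [0.518  0.0636 0.1124] yaw -13.95 toolx [ 0.  0. -1.] F [ 0.8  1.2 -0.1] w 0.0119
slide [ 0.0004  0.0004 -0.0001] spin -0.15
```

```bash
python3 -m creep '{"hand":[1,1,1,1,1,1,1,1,1,1],"slide":[[0,0.001,0],[0,0.003,0],[0,0.005,0],[0,0.007,0],[0,0.009,0],[0,0.011,0],[0,0.013,0],[0,0.015,0],[0,0.017,0],[0,0.018,0]],"spin":[0,0,0,0,0,0,0,0,0,0]}' && python3 go.py .518 .064 .112 -13.8
```

```text
time_s: 4.75
ee_pos: [0.5222, 0.0806, 0.1124]
eef_rot: [-1.855, 1.57, -2.099]
force: [-2.1, -4.7, 1.2]
grip_width: 0.0114
t 4.75 pos [0.5222 0.0806 0.1124] yaw -13.95 toolx [-0.001 -0.001 -1.   ] F [-2.1 -4.7  1.2] w 0.0114
slide [ 0.0004 -0.0171 -0.    ] spin -0.15
```

```bash
cat > hole.py <<'E'
from h import *
T=ctrl.calibration("top");q=[.5087,.0259,-.2411]
for u in [(247,122),(378,153)]:
    p=(np.array(u)+.5)/5-.5+np.array([240,160])
    f=lambda xy: (proj(T,tf(q,[[xy[0],xy[1],.030]]))[0]-p)
    print(least_squares(f,[.09,0],x_scale=.01).x)
E
python3 hole.py
```

```text
[ 0.09092064 -0.00508472]
[ 0.09091194 -0.06467156]
```

```bash
python3 -m creep '{"hand":[1,1,1,1],"slide":[[0,0.0005,0],[0,0.001,0],[0,0.0015,0],[0,0.002,0]],"spin":[0,0,0,0]}'; python3 go.py .518 .064 .112
```

```text
time_s: 5.08
ee_pos: [0.5226, 0.0825, 0.1124]
eef_rot: [-1.869, 1.57, -2.112]
force: [-1.5, -4.0, 1.5]
grip_width: 0.0118
t 5.08 pos [0.5226 0.0825 0.1124] yaw -13.95 toolx [-0.    -0.001 -1.   ] F [-1.5 -4.   1.5] w 0.0118
slide [ 0.0005 -0.0191 -0.    ] spin None
```

```bash
python3 -m creep '{"hand":[1,1,1,1,1,1],"slide":[[0,0.001,0],[0,0.002,0],[0,0.003,0],[0,0.004,0],[0,0.005,0],[0,0.006,0]],"spin":[0,0,0,0,0,0]}'; python3 go.py .518 .0636 .112
```

```text
time_s: 5.58
ee_pos: [0.5241, 0.0883, 0.1124]
eef_rot: [-1.912, 1.57, -2.156]
force: [-1.0, -4.9, 2.7]
grip_width: 0.0118
t 5.58 pos [0.5241 0.0883 0.1124] yaw -13.95 toolx [-0.001 -0.001 -1.   ] F [-1.  -4.9  2.7] w 0.0118
slide [ 0.0004 -0.0255  0.0001] spin None
```

```bash
python3 -m creep '{"hand":[1,1,1,1,1,1],"slide":[[0,0.001,0],[0,0.002,0],[0,0.003,0],[0,0.004,0],[0,0.005,0],[0,0.006,0]],"spin":[0,0,0,0,0,0]}'; python3 go.py .518 .0636 .112
```

```text
time_s: 6.08
ee_pos: [0.5255, 0.0942, 0.1125]
eef_rot: [-1.902, 1.57, -2.145]
force: [-2.9, -5.0, 1.8]
grip_width: 0.0119
t 6.08 pos [0.5255 0.0942 0.1125] yaw -13.95 toolx [-0.001 -0.001 -1.   ] F [-2.9 -5.   1.8] w 0.0119
slide [ 0.0005 -0.0315  0.0001] spin None
```

```bash
python3 -m creep '{"hand":[1,1,1,1,1,1,1,1],"slide":[[0,0.0008,0],[0,0.0016,0],[0,0.0024,0],[0,0.0032,0],[0,0.004,0],[0,0.0048,0],[0,0.0056,0],[0,0.006,0]],"spin":[0,0,0,0,0,0,0,0]}'; python3 go.py .518 .0636 .112
```

```text
time_s: 6.75
ee_pos: [0.527, 0.1, 0.1124]
eef_rot: [-1.924, 1.57, -2.168]
force: [-1.9, -4.3, 1.6]
grip_width: 0.0119
t 6.75 pos [0.527  0.1    0.1124] yaw -13.95 toolx [-0.001 -0.001 -1.   ] F [-1.9 -4.3  1.6] w 0.0119
slide [ 0.0005 -0.0375  0.0001] spin None
```

```bash
python3 -m creep '{"hand":[1,1,1,1],"slide":[[0,0.0005,0],[0,0.001,0],[0,0.0015,0],[0,0.002,0]],"spin":[0,0,0,0]}'; python3 go.py .518 .0636 .112
```

```text
time_s: 7.08
ee_pos: [0.5274, 0.1019, 0.1124]
eef_rot: [-1.973, 1.57, -2.217]
force: [-2.4, -3.8, 1.0]
grip_width: 0.0114
t 7.08 pos [0.5274 0.1019 0.1124] yaw -13.95 toolx [-0.001 -0.001 -1.   ] F [-2.4 -3.8  1. ] w 0.0114
slide [ 0.0005 -0.0394  0.0001] spin None
```

```bash
python3 -m creep '{"hand":[1,1,1,1],"slide":[[0,0.0005,0],[0,0.001,0],[0,0.0015,0],[0,0.002,0]],"spin":[0,0,0,0]}'; python3 go.py .518 .0636 .112
```

```text
time_s: 7.42
ee_pos: [0.5279, 0.1038, 0.1124]
eef_rot: [-2.009, 1.57, -2.252]
force: [-1.6, -4.5, 2.3]
grip_width: 0.0116
t 7.42 pos [0.5279 0.1038 0.1124] yaw -13.95 toolx [-0.001 -0.001 -1.   ] F [-1.6 -4.5  2.3] w 0.0116
slide [ 0.0005 -0.0414  0.0001] spin None
```

Slider ≈ 0.0565; approaching the hole. Smaller calls now.

```bash
python3 -m creep '{"hand":[1,1,1],"slide":[[0,0.0005,0],[0,0.001,0],[0,0.0013,0]],"spin":[0,0,0]}'; python3 go.py .518 .0636 .112
```

```text
time_s: 7.67
ee_pos: [0.5282, 0.1052, 0.1125]
eef_rot: [-1.984, 1.57, -2.227]
force: [-2.3, -4.8, 2.1]
grip_width: 0.0115
t 7.67 pos [0.5282 0.1052 0.1125] yaw -13.95 toolx [-0.001 -0.001 -1.   ] F [-2.3 -4.8  2.1] w 0.0115
slide [ 0.0005 -0.0428  0.0001] spin None
```

```bash
python3 -m creep '{"hand":[1,1,1],"slide":[[0,0.0005,0],[0,0.001,0],[0,0.0013,0]],"spin":[0,0,0]}'; python3 go.py .518 .0636 .112
```

```text
time_s: 7.92
ee_pos: [0.5285, 0.1065, 0.1124]
eef_rot: [-2.082, 1.57, -2.326]
force: [-2.4, -4.7, 0.5]
grip_width: 0.0121
t 7.92 pos [0.5285 0.1065 0.1124] yaw -13.95 toolx [-0.001 -0.001 -1.   ] F [-2.4 -4.7  0.5] w 0.0121
slide [ 0.0005 -0.0441  0.0001] spin None
```

```bash
python3 -m creep '{"hand":[1,1,1],"slide":[[0,0.0005,0],[0,0.001,0],[0,0.0013,0]],"spin":[0,0,0]}'; python3 go.py .518 .0636 .112
```

```text
time_s: 8.17
ee_pos: [0.5289, 0.1081, 0.1124]
eef_rot: [-2.616, 1.571, -2.86]
force: [-1.4, -2.9, 1.8]
grip_width: 0.0115
t 8.17 pos [0.5289 0.1081 0.1124] yaw -13.94 toolx [-0. -0. -1.] F [-1.4 -2.9  1.8] w 0.0115
slide [ 0.0005 -0.0458  0.0001] spin None
```

```bash
python3 - <<'E'
from h import *
im=ctrl.camera("top"); cv2.imwrite("pics/t2.png",im[:,:,::-1])
cv2.imwrite("pics/t2c.png",cv2.resize(im[160:260,240:360,::-1],None,fx=6,fy=6,interpolation=cv2.INTER_CUBIC))
im=ctrl.camera("scene"); 
cv2.imwrite("pics/s2c.png",cv2.resize(im[130:240,225:340,::-1],None,fx=5,fy=5,interpolation=cv2.INTER_CUBIC))
E
```

```text
(no output)
```

View pics/t2c.png

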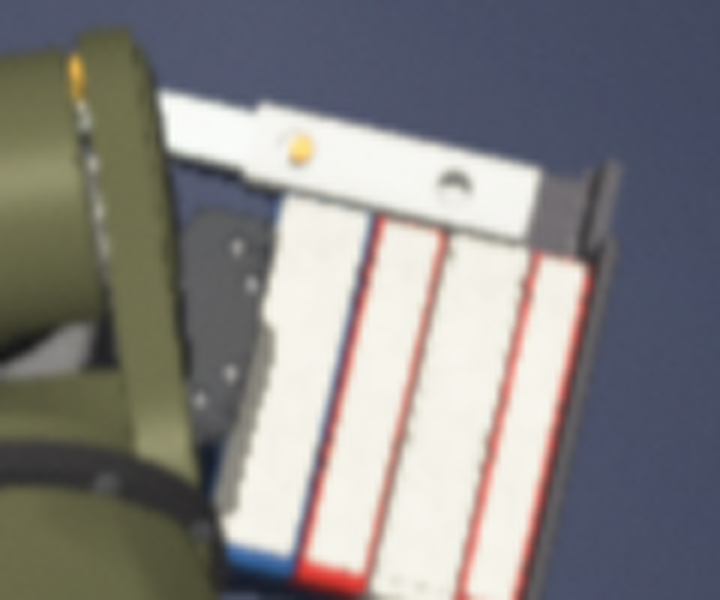

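View pics/s2c.png

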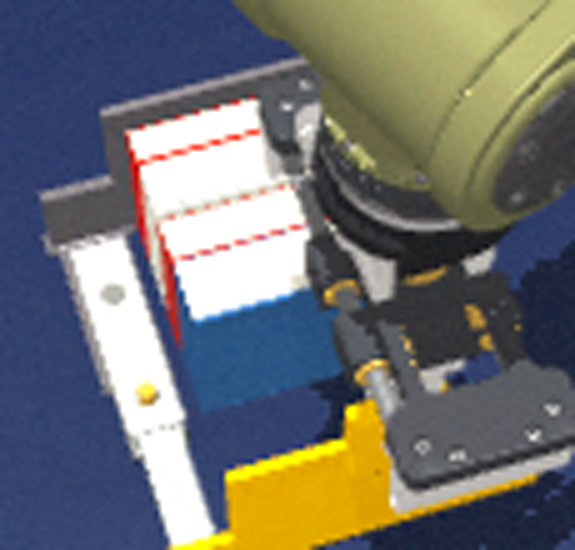

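```bash
python3 -m creep '{"hand":[1,1,1],"slide":[[0,0.0004,0],[0,0.0008,0],[0,0.0012,0]],"spin":[0,0,0]}'; python3 go.py .518 .0636 .112
```

```text
time_s: 8.52
ee_pos: [0.5292, 0.1093, 0.1124]
eef_rot: [-2.846, 1.571, -3.09]
force: [-2.9, -2.4, 1.9]
grip_width: 0.0119
t 8.52 pos [0.5292 0.1093 0.1124] yaw -13.94 toolx [-0. -0. -1.] F [-2.9 -2.4  1.9] w 0.0119
slide [ 0.0005 -0.047   0.0001] spin None
```

```bash
python3 -m creep '{"hand":[1,1,1],"slide":[[0,0.0003,0],[0,0.0006,0],[0,0.0006,0]],"spin":[0,0,0]}'; python3 go.py .518 .0636 .112
```

```text
time_s: 8.77
ee_pos: [0.5294, 0.1099, 0.1124]
eef_rot: [3.061, 1.571, 2.818]
force: [-2.7, -2.0, 1.3]
grip_width: 0.0119
t 8.77 pos [0.5294 0.1099 0.1124] yaw -13.94 toolx [-0.  0. -1.] F [-2.7 -2.   1.3] w 0.0119
slide [ 0.0004 -0.0477  0.0001] spin None
```

```bash
python3 -m creep '{"hand":[1,1,1],"slide":[[0,0.0003,0],[0,0.0006,0],[0,0.0006,0]],"spin":[0,0,0]}'; python3 go.py .518 .0636 .112
```

```text
time_s: 9.02
ee_pos: [0.5295, 0.1104, 0.1124]
eef_rot: [-3.064, 1.571, 2.976]
force: [-4.2, -1.4, 1.7]
grip_width: 0.0119
t 9.02 pos [0.5295 0.1104 0.1124] yaw -13.94 toolx [-0.  0. -1.] F [-4.2 -1.4  1.7] w 0.0119
slide [ 0.0004 -0.0482  0.0001] spin None
```

```bash
python3 -m creep '{"hand":[1,1,1],"slide":[[0,0.0003,0],[0,0.0006,0],[0,0.0006,0]],"spin":[0,0,0]}'; python3 go.py .518 .0636 .112
```

```text
time_s: 9.27
ee_pos: [0.5297, 0.111, 0.1124]
eef_rot: [-2.976, 1.571, 3.064]
force: [-4.8, -0.8, 3.7]
grip_width: 0.0118
t 9.27 pos [0.5297 0.111  0.1124] yaw -13.94 toolx [-0.  0. -1.] F [-4.8 -0.8  3.7] w 0.0118
slide [ 0.0004 -0.0488  0.0001] spin None
```

```bash
python3 -m creep '{"hand":[1,1,1],"slide":[[0,0.0003,0],[0,0.0006,0],[0,0.0006,0]],"spin":[0,0,0]}'; python3 go.py .518 .0636 .112; python3 -c "
from station import ctrl;print(ctrl.get_obs()['moment'])"
```

```text
time_s: 9.52
ee_pos: [0.5298, 0.1116, 0.1124]
eef_rot: [-2.573, 1.571, -2.816]
force: [-5.0, -2.4, 2.4]
grip_width: 0.0119
t 9.52 pos [0.5298 0.1116 0.1124] yaw -13.94 toolx [-0. -0. -1.] F [-5.  -2.4  2.4] w 0.0119
slide [ 0.0004 -0.0494  0.0001] spin None
[-0.35628444  0.81263388  0.05087527]
```

```bash
python3 -m creep '{"hand":[1,1,1],"slide":[[0,0.0003,0],[0,0.0006,0],[0,0.0006,0]],"spin":[0,0,0]}'; python3 go.py .518 .0636 .112
```

```text
time_s: 9.77
ee_pos: [0.5298, 0.1118, 0.1124]
eef_rot: [-2.013, 1.57, -2.256]
force: [-5.5, -5.5, 2.5]
grip_width: 0.0117
t 9.77 pos [0.5298 0.1118 0.1124] yaw -13.95 toolx [-0.001 -0.001 -1.   ] F [-5.5 -5.5  2.5] w 0.0117
slide [ 0.0005 -0.0497  0.0001] spin None
```

```bash
python3 -m creep '{"hand":[1,1,1],"slide":[[0,0.0003,0],[0,0.0003,0],[0,0.0003,0]],"spin":[0,0,0]}'; python3 go.py .518 .0636 .112
```

```text
time_s: 10.02
ee_pos: [0.5299, 0.1119, 0.1124]
eef_rot: [-1.946, 1.57, -2.19]
force: [-6.3, -6.0, 3.8]
grip_width: 0.0118
t 10.02 pos [0.5299 0.1119 0.1124] yaw -13.96 toolx [-0.001 -0.001 -1.   ] F [-6.3 -6.   3.8] w 0.0118
slide [ 0.0005 -0.0497  0.0001] spin None
```

```bash
python3 -m creep '{"hand":[1,1,1],"slide":[[0,0.0003,0],[0,0.0003,0],[0,0.0003,0]],"spin":[0,0,0]}'; python3 go.py .518 .0636 .112
```

```text
time_s: 10.27
ee_pos: [0.5299, 0.112, 0.1124]
eef_rot: [-1.953, 1.569, -2.196]
force: [-7.5, -7.9, 4.3]
grip_width: 0.0116
t 10.27 pos [0.5299 0.112  0.1124] yaw -13.96 toolx [-0.001 -0.001 -1.   ] F [-7.5 -7.9  4.3] w 0.0116
slide [ 0.0005 -0.0499  0.0001] spin None
```

```bash
python3 -m creep '{"hand":[1,1,1],"slide":[[0,0.0003,0],[0,0.0006,0],[0,0.0006,0]],"spin":[0,0,0]}'; python3 go.py .518 .0636 .112
```

```text
time_s: 10.52
ee_pos: [0.53, 0.1122, 0.1124]
eef_rot: [-1.866, 1.569, -2.109]
force: [-8.1, -10.7, 4.9]
grip_width: 0.0116
t 10.52 pos [0.53   0.1122 0.1124] yaw -13.95 toolx [-0.001 -0.002 -1.   ] F [ -8.1 -10.7   4.9] w 0.0116
slide [ 0.0005 -0.0501  0.0001] spin None
```

```bash
python3 -m creep '{"hand":[1,1,1],"slide":[[0,0.0003,0],[0,0.0003,0],[0,0.0003,0]],"spin":[0,0,0]}'; python3 go.py .518 .0636 .112
```

```text
time_s: 10.77
ee_pos: [0.53, 0.1123, 0.1124]
eef_rot: [-1.856, 1.568, -2.099]
force: [-8.0, -11.3, 5.5]
grip_width: 0.0116
t 10.77 pos [0.53   0.1123 0.1124] yaw -13.96 toolx [-0.001 -0.002 -1.   ] F [ -8.  -11.3   5.5] w 0.0116
slide [ 0.0006 -0.0501  0.0001] spin None
```

```bash
python3 -m creep '{"hand":[1,1,1,1],"slide":[[0,0.0004,0],[0,0.0008,0],[0,0.001,0],[0,0.001,0]],"spin":[0,0,0,0]}'; python3 go.py .518 .0636 .112
```

```text
time_s: 11.1
ee_pos: [0.5301, 0.1126, 0.1124]
eef_rot: [-1.851, 1.567, -2.095]
force: [-10.7, -18.4, 7.4]
grip_width: 0.0113
t 11.1 pos [0.5301 0.1126 0.1124] yaw -13.97 toolx [-0.002 -0.003 -1.   ] F [-10.7 -18.4   7.4] w 0.0113
slide [ 0.0006 -0.0504  0.0001] spin None
```

```bash
python3 -m creep '{"hand":[1,1,1,1,1],"slide":[[0,0,0],[0,0,0],[0,0,0],[0,0,0],[0,0,0]],"spin":[0,0,0,0,0]}'; python3 -m creep '{"hand":[1,1,1,1],"slide":[[0,0,0],[0,0,0],[0,0,0],[0,0,0]],"spin":[0,0,0,0]}'; python3 go.py .518 .0636 .112
```

```text
time_s: 11.52
ee_pos: [0.5301, 0.1126, 0.1124]
eef_rot: [-1.861, 1.567, -2.105]
force: [-10.4, -18.9, 7.8]
grip_width: 0.0115
time_s: 11.85
ee_pos: [0.5301, 0.1126, 0.1124]
eef_rot: [-1.835, 1.567, -2.079]
force: [-10.6, -17.8, 7.9]
grip_width: 0.0112
t 11.85 pos [0.5301 0.1126 0.1124] yaw -13.97 toolx [-0.002 -0.003 -1.   ] F [-10.6 -17.8   7.9] w 0.0112
slide [ 0.0006 -0.0505  0.0001] spin None
```

```bash
python3 -m creep '{"hand":[1,1,1,1,1,1],"slide":[[0,-0.0006,0],[0,-0.0012,0],[0,-0.0018,0],[0,-0.0024,0],[0,-0.0028,0],[0,-0.0028,0]],"spin":[0,0,0,0,0,0]}'; python3 go.py .518 .0636 .112
```

```text
time_s: 12.35
ee_pos: [0.5299, 0.1118, 0.1124]
eef_rot: [-3.141, 1.571, 2.899]
force: [-5.0, -2.3, 2.6]
grip_width: 0.0114
t 12.35 pos [0.5299 0.1118 0.1124] yaw -13.95 toolx [-0.  0. -1.] F [-5.  -2.3  2.6] w 0.0114
slide [ 0.0004 -0.0497  0.0001] spin None
```

Unloaded. Release slowly and rise.

```bash
python3 -m creep '{"hand":[0.6,0.3,0,-0.3,-0.6,-1,-1,-1,-1,-1,-1,-1],"slide":[[0,-0.0005,0],[0,-0.0005,0],[0,-0.0005,0],[0,-0.0005,0],[0,-0.0005,0],[0,-0.0005,0],[0,-0.0005,0],[-0.02,-0.0005,0],[-0.05,-0.0005,0],[-0.09,-0.0005,0],[-0.13,-0.0005,0],[-0.145,-0.0005,0]],"spin":[0,0,0,0,0,0,0,0,0,0,0,0]}'; python3 go.py .489 -.309 .26 -12.6
```

```text
time_s: 13.35
ee_pos: [0.5308, 0.1116, 0.2632]
eef_rot: [0.389, 1.564, 0.145]
force: [-0.3, 0.4, 1.0]
grip_width: 0.0886
t 13.35 pos [0.5308 0.1116 0.2632] yaw -13.94 toolx [ 0.007  0.001 -1.   ] F [-0.3  0.4  1. ] w 0.0886
slide [ 0.0025 -0.4183  0.0607] spin -1.34
```

```bash
python3 - <<'E'
from h import *
import pickle
W=ctrl.calibration("wrist");wi=ctrl.camera("wrist");print(ctrl.get_obs()['force'])
pickle.dump(W,open("w2.pkl","wb"));cv2.imwrite("pics/w2.png",wi[:,:,::-1])
E
```

```text
[-0.27593385  1.19660345  2.89552533]
```

View pics/w2.png

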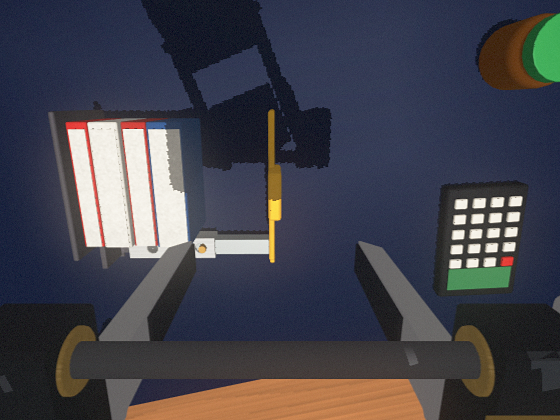

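```bash
python3 -m creep '{"hand":[-1,-1,-1,-1,-1,-1,-1,-1,-1,-1,-1,-1],"slide":[[0,-0.025,0.004],[0,-0.060,0.009],[0,-0.098,0.014],[0,-0.136,0.020],[0,-0.174,0.026],[0,-0.212,0.031],[0,-0.250,0.037],[0,-0.288,0.043],[0,-0.326,0.048],[0,-0.362,0.053],[0,-0.395,0.058],[0,-0.415,0.061]],"spin":[0,-0.1,-0.2,-0.3,-0.4,-0.6,-0.8,-1,-1.2,-1.3,-1.3,-1.3]}'; python3 -m creep '{"hand":[-1,-1,-1],"slide":[[0,0,0],[0,0,0],[0,0,0]],"spin":[0,0,0]}'; python3 go.py .489 -.309 .26 -12.6;python3 - <<'E'
from h import *
import pickle
W=ctrl.calibration("wrist");wi=ctrl.camera("wrist")
pickle.dump(W,open("w3.pkl","wb"));cv2.imwrite("pics/w3.png",wi[:,:,::-1])
E
```

```text
time_s: 14.4
ee_pos: [0.4881, -0.3091, 0.2566]
eef_rot: [3.098, 1.57, 2.875]
force: [0.1, -0.5, -0.1]
grip_width: 0.0937
time_s: 14.65
ee_pos: [0.4891, -0.3054, 0.2571]
eef_rot: [2.477, 1.57, 2.257]
force: [-0.7, 0.3, 0.2]
grip_width: 0.0937
t 14.65 pos [ 0.4891 -0.3054  0.2571] yaw -12.63 toolx [-0.  0. -1.] F [-0.7  0.3  0.2] w 0.0937
slide [-0.0029 -0.0036  0.0007] spin -0.03
```

View pics/w3.png

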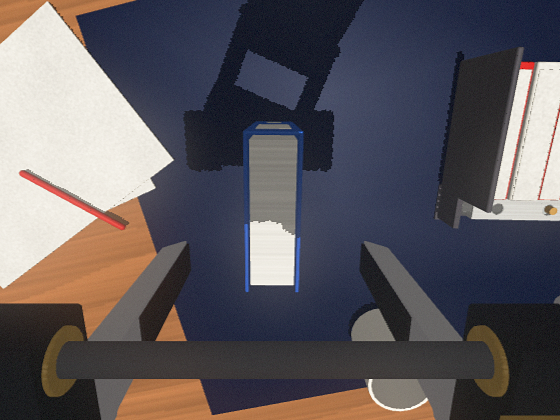

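```bash
python3 - <<'E'
import cv2
t=cv2.imread("pics/w3.png")
cv2.imwrite("pics/w3c.png",cv2.resize(t[110:300,210:330],None,fx=4,fy=3,interpolation=cv2.INTER_CUBIC))
E
```

```text
(no output)
```

View pics/w3c.png

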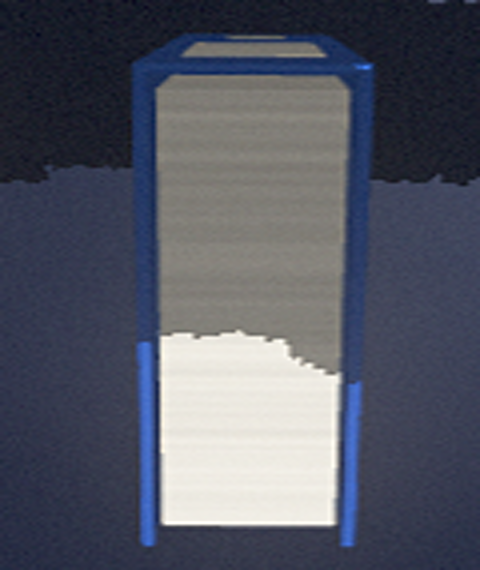

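```bash
python3 - <<'E'
from h import *
import pickle
W=pickle.load(open("w3.pkl","rb"))
X=np.array([(-65,-22,170),(-65,22,170),(65,-22,170),(65,22,170)])/1000
u=np.array([(132,66),(372,66),(141,545),(355,545)],float)
u=np.c_[(u[:,0]+.5)/4-.5+210,(u[:,1]+.5)/3-.5+110]
a=least_squares(lambda q:(proj(W,tf(q,X))-u).ravel(),[.489,-.309,-.22]);print(a.x,np.degrees(a.x[2]),np.round(a.fun,2))
E
python3 go.py .489 -.309 .148 -12.6
```

```text
[ 0.49083687 -0.30796347 -0.22826759] -13.078769341378923 [-0.57 -0.97  0.47 -0.52  0.05  0.83  0.07  1.15]
t 14.7 pos [ 0.4892 -0.3051  0.2573] yaw -12.59 toolx [-0.  0. -1.] F [ 0.2  0.1 -0.3] w 0.0941
slide [ 0.1093 -0.0039  0.0006] spin 0.01
```

```bash
python3 -m creep '{"hand":[-1,-1,-1,-1,-1,-1,-0.3,1,1,1,1,1],"slide":[[0.02,-0.0027,0.002],[0.05,-0.0027,0.002],[0.08,-0.0027,0.002],[0.1,-0.0027,0.002],[0.108,-0.0027,0.002],[0.109,-0.0027,0.002],[0.109,-0.0027,0.002],[0.109,-0.0027,0.002],[0.109,-0.0027,0.002],[0.109,-0.0027,0.002],[0.109,-0.0027,0.002],[0.109,-0.0027,0.002]],"spin":[0.3,0.3,0.3,0.3,0.3,0.3,0.3,0.3,0.3,0.3,0.3,0.3]}' 35;python3 -m creep '{"hand":[1,1,1,1,1,1],"slide":[[0,0,0],[0,0,0],[0,0,0],[0,0,0],[0,0,0],[0,0,0]],"spin":[0,0,0,0,0,0]}'; python3 go.py .489 -.309 .26 -12.6
```

```text
time_s: 15.7
ee_pos: [0.4905, -0.3093, 0.1488]
eef_rot: [-0.398, 1.57, -0.624]
force: [-0.1, 0.3, -0.8]
grip_width: 0.0575
time_s: 16.2
ee_pos: [0.4904, -0.3091, 0.1485]
eef_rot: [0.798, 1.571, 0.572]
force: [0.3, 1.1, 2.0]
grip_width: 0.0437
t 16.2 pos [ 0.4904 -0.3091  0.1485] yaw -12.94 toolx [ 0.  0. -1.] F [0.3 1.1 2. ] w 0.0437
slide [-0.1115 -0.0002 -0.0014] spin -0.34
```

```bash
python3 -m creep '{"hand":[1,1,1,1,1,1,1,1,1,1],"slide":[[0,0,0],[-0.005,0,0],[-0.015,0,0],[-0.035,0,0],[-0.055,0,0],[-0.080,0,0],[-0.105,0,0],[-0.125,0,0],[-0.135,0,0],[-0.135,0,0]],"spin":[0,0,0,0,0,0,0,0,0,0]}' 35; python3 go.py .5156 .0541 .2835 -13.85
```

```text
time_s: 17.03
ee_pos: [0.4907, -0.3095, 0.2858]
eef_rot: [-0.427, 1.567, -0.653]
force: [-0.1, 0.1, -5.8]
grip_width: 0.0438
t 17.03 pos [ 0.4907 -0.3095  0.2858] yaw -12.95 toolx [ 0.003 -0.002 -1.   ] F [-0.1  0.1 -5.8] w 0.0438
slide [ 0.0016  0.3599 -0.0572] spin 0.9
```

```bash
python3 -m creep '{"hand":[1,1,1,1,1,1,1,1,1,1,1,1],"slide":[[0,0.010,-0.002],[0,0.025,-0.004],[0,0.045,-0.007],[0,0.070,-0.011],[0,0.095,-0.015],[0,0.120,-0.019],[0,0.145,-0.023],[0,0.170,-0.027],[0,0.195,-0.031],[0,0.220,-0.035],[0,0.245,-0.039],[0,0.270,-0.043]],"spin":[0.1,0.2,0.3,0.4,0.5,0.6,0.7,0.8,0.9,0.9,0.9,0.9]}';python3 -m creep '{"hand":[1,1,1,1,1,1,1,1,1,1],"slide":[[0,0.025,-0.004],[0,0.050,-0.008],[0,0.068,-0.011],[0,0.080,-0.013],[0,0.086,-0.014],[0,0.089,-0.0145],[0,0.090,-0.0145],[0,0.090,-0.0145],[0,0.090,-0.0145],[0,0.090,-0.0145]],"spin":[0,0,0,0,0,0,0,0,0,0]}'; python3 go.py .5156 .0541 .2835 -13.85
python3 - <<'E'
from h import *
import pickle
W=ctrl.calibration("wrist");wi=ctrl.camera("wrist")
pickle.dump(W,open("w4.pkl","wb"));cv2.imwrite("pics/w4.png",wi[:,:,::-1])
cv2.imwrite("pics/s4.png",ctrl.camera("scene")[:,:,::-1])
im=ctrl.camera("top"); cv2.imwrite("pics/t4c.png",cv2.resize(im[130:280,180:360,::-1],None,fx=4,fy=4,interpolation=cv2.INTER_CUBIC))
E
```

```text
time_s: 18.03
ee_pos: [0.508, -0.0339, 0.2822]
eef_rot: [-3.136, 1.569, 2.906]
force: [0.5, 0.3, -5.0]
grip_width: 0.0438
time_s: 18.87
ee_pos: [0.5164, 0.0538, 0.2834]
eef_rot: [-1.393, 1.571, -1.636]
force: [-0.3, -0.3, -5.1]
grip_width: 0.0435
t 18.87 pos [0.5164 0.0538 0.2834] yaw -13.9 toolx [-0. -0. -1.] F [-0.3 -0.3 -5.1] w 0.0435
slide [-0.0001  0.0001 -0.0009] spin -0.05
```

View pics/w4.png

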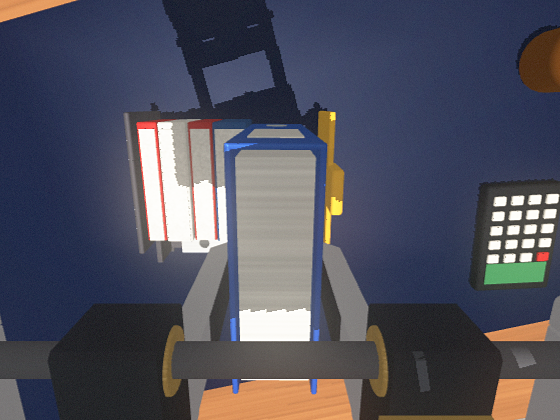

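View pics/s4.png

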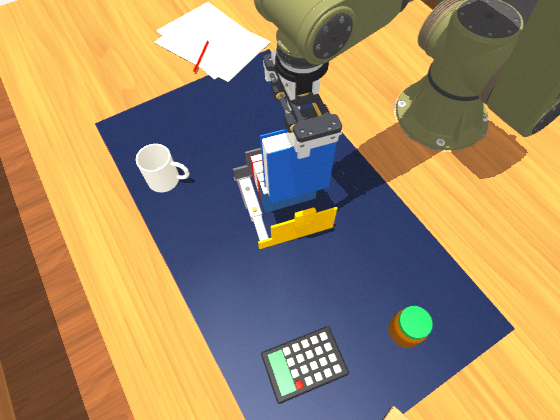

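View pics/t4c.png

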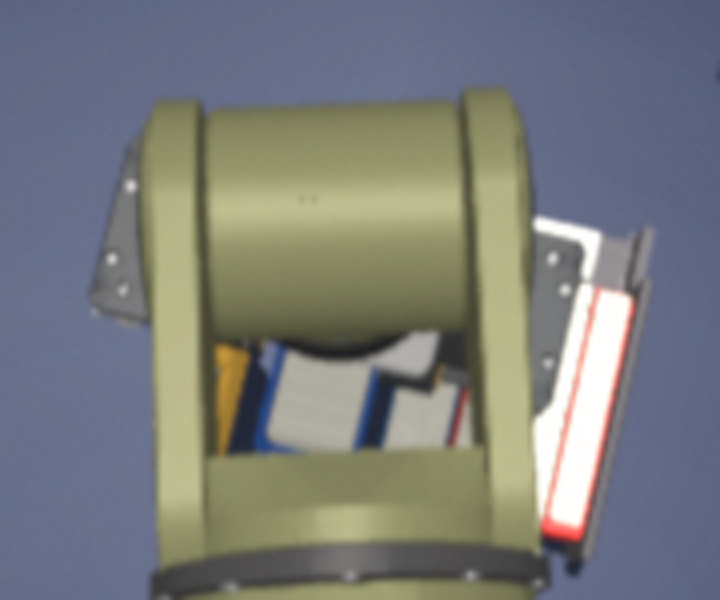

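```bash
python3 - <<'E'
from h import *
import pickle
W=pickle.load(open("w4.pkl","rb"))
X=np.array([(-65,-22,170),(-65,22,170),(65,-22,170),(65,22,170)])/1000
u=np.array([(226,146),(326,146),(235.5,392),(315.5,392)],float)
g=lambda q:(proj(W,tf(q[:3],X+[0,0,q[3]]))-u).ravel()
a=least_squares(g,[.516,.054,-.24,.135],x_scale=.01);print(a.x,np.degrees(a.x[2]),np.round(a.fun,1))
a=least_squares(lambda q:g(np.r_[q,.135]),[.516,.054,-.24],x_scale=.01);print(a.x,np.degrees(a.x[2]),np.round(a.fun,1))
# overlay rack on w2
im=cv2.imread("pics/w2.png");W=pickle.load(open("w2.pkl","rb"))
q=[.5087,.0259,-.2411];s=.065
def L(P,c):
    p=proj(W,tf(q,np.array(P)/1000)); p=(p-[40,90])*3
    cv2.polylines(big,[np.round(p*8).astype(int)],True,c,1,cv2.LINE_AA,3)
big=cv2.resize(im[90:280,40:300],None,fx=3,fy=3,interpolation=cv2.INTER_CUBIC)
L([(-65,0,89),(65,0,89),(65,-114,89),(-65,-114,89)],(0,255,0))
L([(-65,0,0),(65,0,0)],(0,255,255))
y=18+s*1000
L([(-75,y,99),(75,y,99),(75,y+6,99),(-75,y+6,99)],(0,0,255))
L([(-22.5,y,128),(22.5,y,128),(22.5,y+12,128),(-22.5,y+12,128)],(255,0,255))
L([(-75,-114,100),(75,-114,100),(75,-120,100),(-75,-120,100)],(255,255,0))
cv2.imwrite("pics/w2o.png",big)
E
```

```text
[ 0.51833144  0.05359438 -0.24417036  0.13144719] -13.98993113631647 [-0.8  0.3  0.8  0.4 -1.1 -0.4  1.2 -0.4]
[ 0.51710447  0.05388671 -0.24414944] -13.988732738465249 [-2.1 -1.8  2.1 -1.7 -2.   2.9  2.   2.9]
```

View pics/w2o.png

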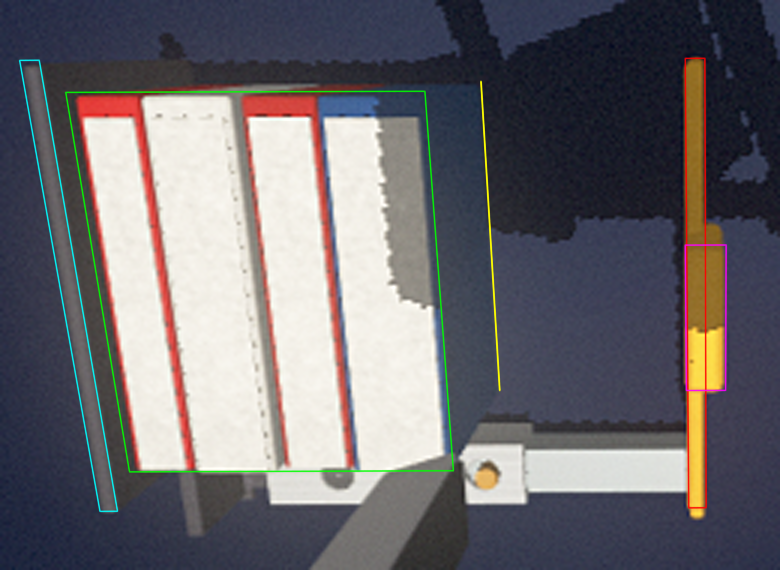

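```bash
python3 -m creep '{"hand":[1,1,1,1,1,1,1,1,1,1],"slide":[[0.01,0,-0.001],[0.025,0,-0.001],[0.042,0,-0.001],[0.060,0,-0.001],[0.078,0,-0.001],[0.095,0,-0.001],[0.108,0,-0.001],[0.118,0,-0.001],[0.123,0,-0.001],[0.125,0,-0.001]],"spin":[0,0,0,0,0,0,0,0,0,0]}';python3 -m creep '{"hand":[1,1],"slide":[[0,0,0],[0,0,0]],"spin":[0,0]}'; python3 go.py .5156 .0541 .1485 -13.85
python3 - <<'E'
from h import *
im=ctrl.camera("scene"); cv2.imwrite("pics/s5c.png",cv2.resize(im[110:250,210:360,::-1],None,fx=4,fy=4,interpolation=cv2.INTER_CUBIC))
E
```

```text
time_s: 19.85
ee_pos: [0.5152, 0.0546, 0.1576]
eef_rot: [-2.857, 1.57, -3.099]
force: [-0.5, 0.0, -5.9]
grip_width: 0.0439
time_s: 20.02
ee_pos: [0.5157, 0.0547, 0.1591]
eef_rot: [0.25, 1.57, 0.008]
force: [-0.0, 0.1, -5.6]
grip_width: 0.0439
t 20.02 pos [0.5157 0.0547 0.1591] yaw -13.85 toolx [ 0.001  0.    -1.   ] F [-0.   0.1 -5.6] w 0.0439
slide [ 0.0106 -0.0006 -0.    ] spin 0.0
```

View pics/s5c.png

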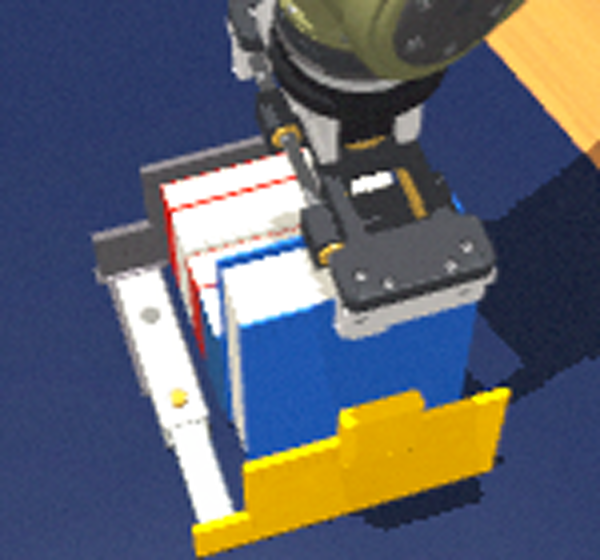

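Binder hangs in the gap, aligned with the books, button still up. Lower the last centimetre slowly.

```bash
python3 -m creep '{"hand":[1,1,1,1,1,1,1,1],"slide":[[0.001,0,0],[0.002,0,0],[0.003,0,0],[0.004,0,0],[0.005,0,0],[0.006,0,0],[0.007,0,0],[0.008,0,0]],"spin":[0,0,0,0,0,0,0,0]}'; python3 -m creep '{"hand":[1,1,1],"slide":[[0.0005,0,0],[0.001,0,0],[0.001,0,0]],"spin":[0,0,0]}'; python3 -m creep '{"hand":[1,1,1],"slide":[[0.0004,0,0],[0.0008,0,0],[0.0008,0,0]],"spin":[0,0,0]}'
```

```text
time_s: 20.73
ee_pos: [0.5154, 0.0547, 0.1503]
eef_rot: [-3.007, 1.571, 3.035]
force: [-0.2, 0.7, -5.9]
grip_width: 0.0439
time_s: 20.98
ee_pos: [0.5154, 0.0547, 0.1493]
eef_rot: [-2.903, 1.571, 3.139]
force: [0.3, 0.4, -5.4]
grip_width: 0.0438
time_s: 21.23
ee_pos: [0.5154, 0.0547, 0.1486]
eef_rot: [-2.609, 1.571, -2.851]
force: [0.6, 0.7, -4.8]
grip_width: 0.0437
```

```bash
python3 -m creep '{"hand":[1,1,1],"slide":[[0.0004,0,0],[0.0006,0,0],[0.0006,0,0]],"spin":[0,0,0]}'; python3 -m creep '{"hand":[1,1,1],"slide":[[0.0003,0,0],[0.0003,0,0],[0.0003,0,0]],"spin":[0,0,0]}'
```

```text
time_s: 21.48
ee_pos: [0.5156, 0.0547, 0.1485]
eef_rot: [0.239, 1.57, -0.002]
force: [-2.4, 0.9, 0.8]
grip_width: 0.0434
time_s: 21.73
ee_pos: [0.5156, 0.0547, 0.1485]
eef_rot: [0.219, 1.57, -0.023]
force: [-3.6, 0.8, 5.3]
grip_width: 0.0437
```

```bash
python3 -m creep '{"hand":[1,1,0.05,0,-0.1,-0.2,-0.4,-0.6,-0.8,-1,-1,-1],"slide":[[-0.0006,0,0],[-0.0006,0,0],[-0.0006,0,0],[-0.0006,0,0],[-0.0006,0,0],[-0.0006,0,0],[-0.0006,0,0],[-0.0006,0,0],[-0.0006,0,0],[-0.0006,0,0],[-0.0006,0,0],[-0.0006,0,0]],"spin":[0,0,0,0,0,0,0,0,0,0,0,0]}' 10; python3 -m creep '{"hand":[-1,-1,-1,-1,-1,-1,-1,-1,-1],"slide":[[0,0,0],[0,0,0],[-0.005,0,0],[-0.015,0,0],[-0.03,0,0],[-0.06,0,0],[-0.09,0,0],[-0.12,0,0],[-0.13,0,0]],"spin":[0,0,0,0,0,0,0,0,0]}'
python3 - <<'E'
from h import *
import pickle
W=ctrl.calibration("wrist");wi=ctrl.camera("wrist")
pickle.dump(W,open("w6.pkl","wb"));cv2.imwrite("pics/w6.png",wi[:,:,::-1])
E
```

```text
time_s: 22.73
ee_pos: [0.5154, 0.0547, 0.1483]
eef_rot: [-1.942, 1.571, -2.183]
force: [-0.8, -0.0, -0.8]
grip_width: 0.0923
time_s: 23.48
ee_pos: [0.5163, 0.0547, 0.2838]
eef_rot: [0.27, 1.564, 0.028]
force: [0.5, 0.4, 0.8]
grip_width: 0.094
```

View pics/w6.png

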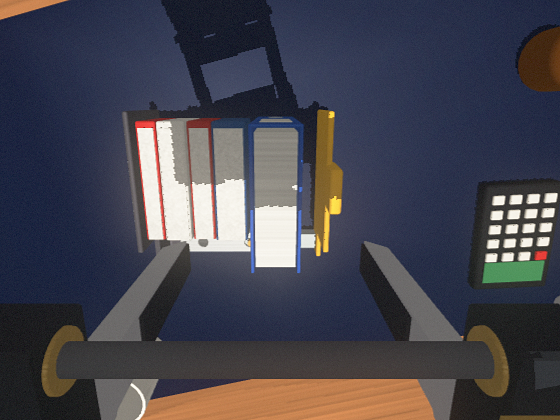

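```bash
python3 -m creep '{"hand":[-1,-1,-1,-1,-1,-1,-1,-1,-1,-1,-1,-1],"slide":[[0,0.015,-0.015],[0,0.04,-0.04],[0,0.065,-0.065],[0,0.09,-0.09],[0,0.115,-0.115],[0,0.14,-0.14],[0,0.165,-0.165],[0,0.19,-0.19],[0,0.215,-0.215],[0,0.24,-0.23],[0,0.265,-0.24],[0,0.27,-0.24]],"spin":[0,0,0,0,0,0,0,0,0,0,0,0]}'; python3 -m creep '{"hand":[-1,-1],"slide":[[0,0,0],[0,0,0]],"spin":[0,0]}'
python3 - <<'E'
from h import *
im=ctrl.camera("top"); cv2.imwrite("pics/t7.png",im[:,:,::-1]); cv2.imwrite("pics/t7c.png",cv2.resize(im[150:270,220:360,::-1],None,fx=5,fy=5,interpolation=cv2.INTER_CUBIC))
im=ctrl.camera("scene");cv2.imwrite("pics/s7.png",im[:,:,::-1]); cv2.imwrite("pics/s7c.png",cv2.resize(im[110:250,210:360,::-1],None,fx=4,fy=4,interpolation=cv2.INTER_CUBIC))
E
```

```text
time_s: 24.53
ee_pos: [0.3455, 0.377, 0.2773]
eef_rot: [-2.521, 1.569, -2.76]
force: [0.1, -0.9, -0.1]
grip_width: 0.0941
time_s: 24.7
ee_pos: [0.347, 0.3737, 0.2776]
eef_rot: [-2.017, 1.569, -2.258]
force: [0.8, -0.7, -0.8]
grip_width: 0.0945
```

View pics/t7c.png

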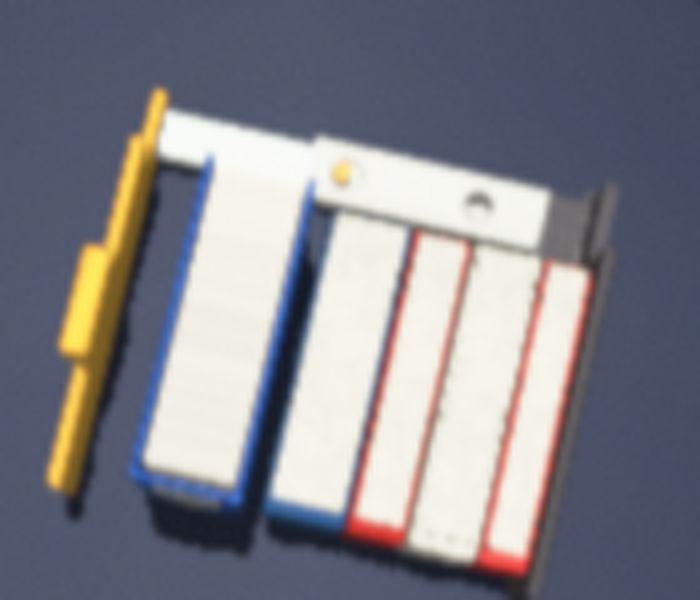

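View pics/s7c.png

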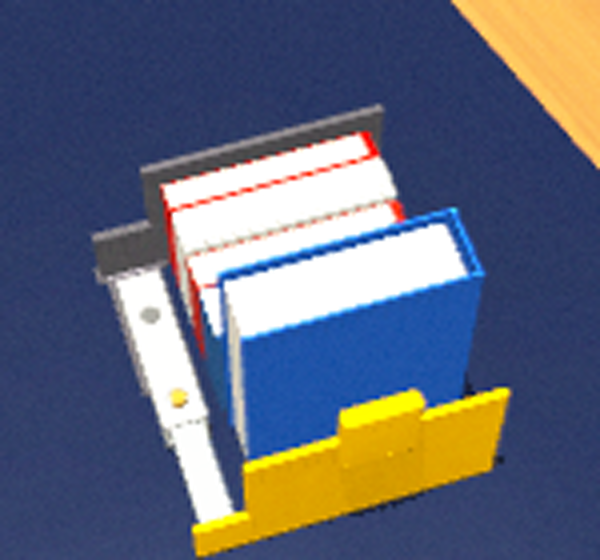

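View pics/t7.png

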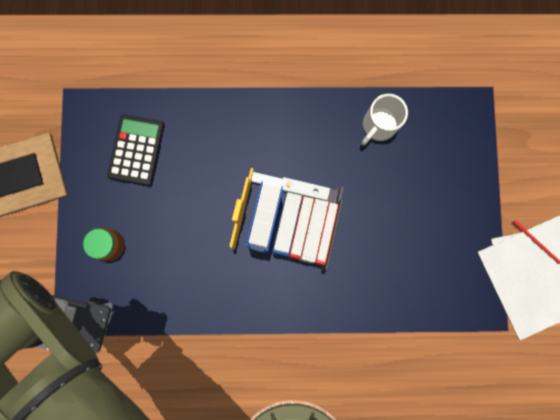

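```bash
python3 - <<'E'
from h import *
T=ctrl.calibration("top");S=ctrl.calibration("scene")
X=np.array([(65,22,170),(65,-22,170),(-65,22,170),(-65,-22,170)])/1000
ut=(np.array([(210,155),(314,180),(132,473),(242,503)])+.5)/5-.5+[220,150]
us=(np.array([(240,338),(222,273),(484,274),(458,209)])+.5)/4-.5+[210,110]
f=lambda q:np.r_[(proj(T,tf(q,X))-ut).ravel(),(proj(S,tf(q,X))-us).ravel()]
a=least_squares(f,[.516,.054,-.24]);print(a.x,np.degrees(a.x[2]),np.round(a.fun,1))
for q in ([.5091,.0265,-.2425],[.5087,.0259,-.2411],[.5078,.0248,-.2424]):
    d=a.x[:2]-q[:2];c,s=np.cos(q[2]),np.sin(q[2]);print("in rack",c*d[0]+s*d[1],-s*d[0]+c*d[1],np.degrees(a.x[2]-q[2]))
E
```

```text
[ 0.51362663  0.05434338 -0.24559974] -14.071828807151746 [-0.7 -0.5  0.4 -0.2 -1.2  0.8 -1.   0.2  0.2  0.4 -1.5 -1.1  0.3 -0.6
 -0.7 -1.2]
in rack -0.002291855561169966 0.02811568102626145 -0.17760227522928293
in rack -0.0020073235813352405 0.028797015999919365 -0.2578163665475973
in rack -0.001435106238742748 0.030078253143003247 -0.18333185318059053
```

```bash
python3 - <<'E'
from station import ctrl
print(ctrl.hand_in()); o=ctrl.get_obs(); print(o['time_s'],o['force'])
E
```

```text
the job is handed in; nothing more can be done
None
the job is handed in; nothing more can be done
```

The job is done and handed in, with the last move ending at about 24.8 s of the 67 s allowed. I never saw a verdict, and the state could not be read once it was handed in.

- **Button:** I pulled the yellow end out slowly until the button popped up at a slider value of about 0.060. The pull force dropped at that point, and the brass showed in the hole. I then took up the play until the button stopped the slide, at about 0.065. I held an outward tug of about 20 N for 0.75 s, let it off and released the tab. In the last pictures the button is still up through the hole.
- **Binder:** It stands upright in the gap, about 6–8 mm from the books. From the last pictures it is turned about 0.2° and set about 2 mm along from the middle of the books. It was set down slowly; the desk pushed back with about 10 N at most, counting the binder's weight. The gripper was clear when I handed in, reading close to zero force.
- **Left alone:** In the last top picture the mug, jar and calculator look just where they were at the start.
- **Checks that disagreed:**
  - The cameras differed by 1–2 mm on where the rack and binder are, which is within their calibration.
  - The tug also showed about 6 N of sideways force along the rack's x axis. I put that down to a slight misalignment with the rail and did not correct it.

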